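# Clip the pull handle into the stall's pull balance and hold it at the set mark

### The job

Check the pull balance that is fixed to the counter: take the loose wooden pull handle, press its steel neck down into the sprung clip at the end of the draw-bar so that the jaws snap shut over it, then pull the handle straight out until the balance's pointer stands level with the tip of the small sliding set tab beside the scale, and keep it there. Finish while still holding the handle at that mark against the spring, because it slips back if let go. Leave the set tab where it is and do not disturb the pepper jar, price card, calculator and ginger.

Things in the scene. Friction and masses are not known exactly. Their poses are not given: they have to be found in the camera images.
- pull_handle: Loose pull handle: wooden grip block 56 long (x) x 24 wide (y) x 36 mm high, lying on the counter; from the middle of its +x end a steel neck 12 mm thick, bare for 24 mm (x = 28 to 52 mm), then a flange 22 mm across, 4 mm thick. About 0.12 kg. Origin: centre of the grip's underside, z up, +x along the neck. Pinch it across its 24 mm width from above.
- neck (a point): Middle of the bare neck of the pull handle, on its axis: 40 mm ahead (+x) of the handle's origin, 18 mm above its underside. Axes as the handle's. (The pink basket left of the handle is fixed, its rim 125 mm high and at y = -0.12; so is the red basket beyond, from x = 0.65.)
- balance: Pull balance fixed to the counter: base plate 156 x 76 x 8 mm, aluminium housing 130 (x) x 58 (y) mm, top at 60 mm, with a scale ticked each 10 mm on it. Origin: centre of the underside of the plate, z up; its -x is the way the draw-bar pulls out, roughly towards the robot. The draw-bar (22 mm wide, top at 38 mm) comes out of the front and ends in a sprung clip.
- clip_seat (a point): Where the neck's axis lies when seated in the clip: 75 mm above the counter, 105 mm in front of the balance's origin at home (40 mm before the housing); moves with the draw-bar; axes as the balance's. The clip, 12 mm long in x, has two sprung jaws left and right over a saddle; flared lips make a mouth some 25 mm wide, up to 25 mm above the seat, open upward.
- jaw_left (a joint): Opening of the clip's left (+y) jaw, rad: 0 shut, about 0.1 as the neck passes, then sprung shut over it. The neck goes in from above, along the balance's x, flange on the housing's side, grip outside: a straight push down of 5 to 12 N opens both jaws.
- jaw_right (a joint): Opening of the clip's right (-y) jaw, rad: 0 shut, as the left one. Seated, the neck has 6 mm of play either way along x; when the handle is pulled outward its flange comes to bear on the back of the jaws and takes the draw-bar along.
- draw_bar (a joint): How far the draw-bar is pulled out, m: 0 home, stop at 0.078. A spring pulls it back, 2.7 N at home and 0.9 N more each 10 mm; it goes home if let go.
- pointer_tip (a point): Tip of the thin black pointer of the draw-bar, on top of the housing beside the scale, 63 mm above the counter. It moves with the draw-bar, to -x of the balance as that is pulled. Axes as the balance's.
- mark_tip (a point): Tip of the black set tab (12 mm wide, pointed towards the scale) at the +y edge of the housing's top: the mark. It stands 35 to 60 mm to -x of the pointer's home place and stays by friction. Axes as the balance's. The pointer is at the mark when both tips have the same x in the balance's frame (they stay 6.5 mm apart in y).
- pepper_jar: Bystander: pepper jar, 44 mm across, 96 mm high, near the red basket. Origin: centre of its underside.
- price_card: Bystander: price card in a plastic block, 32 x 100 x 81 mm high. Origin: centre of its underside.
- calculator: Bystander: calculator, 110 x 68 x 17 mm, flat on the counter to the right. Origin: centre of its underside.
- ginger: Bystander: piece of ginger root, about 62 x 49 x 35 mm, on the counter to the right of the balance. Origin: centre of its underside.
Mind the look-alikes: they are no part of the job. What is shaped like the pull_handle but yellow is not meant.

How it is judged:
On the way:
1. the handle's neck is seated in the clip with both jaws shut over it, the draw-bar not yet pulled to the mark (x of neck in the frame of clip_seat between -0.01 and 0.01 m and y of neck in the frame of clip_seat between -0.004 and 0.004 m and z of neck in the frame of clip_seat between -0.004 and 0.004 m and angle between the x axis of neck and the x axis of clip_seat, either way round below 0.2 rad and value of joint each of jaw_left, jaw_right below 0.06 rad and x of pointer_tip in the frame of mark_tip above 0.012 m), for 0.2 s.
At the end, for the whole second after the job is handed in: Neck seated in the clip (within 4 mm sideways and in height, 10 mm along it, in line within 0.2 rad, both jaws shut), pointer still and within 4 mm of the set tab's tip along the scale, fingers holding the handle (over 2 N), for a whole second after the program ends (x of neck in the frame of clip_seat between -0.01 and 0.01 m and y of neck in the frame of clip_seat between -0.004 and 0.004 m and z of neck in the frame of clip_seat between -0.004 and 0.004 m and angle between the x axis of neck and the x axis of clip_seat, either way round below 0.2 rad and value of joint each of jaw_left, jaw_right below 0.06 rad and x of pointer_tip in the frame of mark_tip between -0.004 and 0.004 m and velocity of joint draw_bar between -0.01 and 0.01 m/s and contact force between the fingers and pull_handle above 2 N and value of joint draw_bar above 0.025 m); the arm keeps its last pose, push and grip.
It fails at once if the set tab was moved (distance of mark_tip from where it was at the start of the episode above 0.004 m).
It fails at once if the pepper jar was disturbed (distance of pepper_jar from where it was at the start of the episode above 0.03 m).
It fails at once if the price card was disturbed (distance of price_card from where it was at the start of the episode above 0.03 m).
It fails at once if the calculator was disturbed (distance of calculator from where it was at the start of the episode above 0.03 m).
It fails at once if the ginger was disturbed (distance of ginger from where it was at the start of the episode above 0.03 m).
It also fails if it takes over 48 s, if anything falls off the work surface, if the arm or the gripper's body presses on something with over 40 N, if the wrist force passes 120 N, or if a joint passes its speed limit or range.

### The arm

A 6-joint arm with a two-finger parallel gripper is mounted at the origin on a cart in front of the work surface, level with it; the furniture and walls round the work are solid. World frame = base frame: x ahead of the robot, y to its left, z up, the work surface at z = 0. Lengths are in m, angles in rad, forces in N, time in s.
With the tool pointing down it reaches from about 0.35 to 0.775 m from the base axis. Payload 5.5 kg.
Tool frame: the origin (TCP) lies at the very end of the fingers, on their centre line; the grasp point (between the pads) lies 19 mm behind it; x points along the fingers, y is the direction in which the jaws open and shut, and the axes are right-handed (so a half turn about x gives the same grasp; the last joint's range is limited). The gripper opens to 85 mm and grips with 20 to 120 N. Pads are 22 mm wide; open, the fingers measure 114 mm over their backs; the gripper's body (76 mm by 85 mm) begins 54 mm behind the grasp point. The pads swing forward as they close: fully open they stand 13 mm farther back than shut.
Start: joints at [1.158, 0.313, 0.046, 1.304, 0, 1.431], TCP at [0.155, 0.554, 0.231] pointing down, gripper open.
Joint ranges: [-2.76, 2.76], [-0.86, 1.69], [-1.03, 1.26], [-2.2, 2.34], [-1.47, 1.5], [-3.14, 3.14]. Speed limits (rad/s): [2.57, 2.57, 3.14, 3.14, 3.14, 3.14].

### API

Orientations are given as a unit quaternion [w, x, y, z].
In Python, from workcell import env gives the robot as it stands.
- The arm moves only by the tool drive_tool, never from a script. Its argument "plan" is a list that holds one entry, the list of rows, each a list of 7 numbers: the shift along the tool's x, y, z in cm, then the turn, a rotation vector about the tool's x, y, z in degrees, then the opening, from 0 (shut) to 1 (fully open). In form: [[[tx, ty, tz, wx, wy, wz, fingers], ...]]. A call has exactly 5 rows; each row shifts and turns the commanded pose from where the row before left it, along the tool's axes as they then stand; what a row does not reach is not made up. A row lasts 1/12 s, in which the tool goes at most 41.7 mm and 7.16 degrees, less where a joint would pass 70% of its speed; a pose out of reach is approached as far as the arm can. A call with a gripper value outside its range is refused whole. The fingers move at their own pace and stop on an object; "squeeze" is the grip in N (left out, the last holds). Time passes only in rows, so rows that do not move let the fingers close, or fill a call up. It gives the time, the measured TCP pose, the force and the opening at its end, in the units of the state.
- env.get_state(): the state, without advancing time (a new reading comes with each control period).
- env.read_camera(name): name is "scene" or "top" or "wrist"; returns the picture (400x640x3 uint8, red, green, blue); there is no depth.
- env.camera_model(name): a dict with "camera_matrix" (3x3 intrinsics, pixels), "camera_from_world" (4x4, takes a point from world to camera coordinates); the wrist camera has in their place "T_tool_cam" (4x4, takes a point from camera to tool coordinates, whose origin is the TCP and whose axes are the tool frame's). Camera axes: x right, y down, z forward; pixel columns grow to the right and rows downward; lengths in m; the calibration is good to about 2 mm. A picture is of the moment at which its call begins: read the wrist's pose just before it. camera_model takes no time and is no camera call.
- env.hand_in(): hands the job in, once; it reports no verdict.
The state is a dict: "clock": time; "joint_pos": joint angles; "qvel": joint speeds; "tau": joint torques, N m; "tcp_pos": TCP position; "orientation": TCP orientation; "wrist_force": force on the tool from outside, world axes, zero at the start; "ft_torque": the same for the moment, N m; "finger_gap": finger opening in m.
Only numpy, scipy, OpenCV 4.12 (cv2) and the standard library are available. Lean on these libraries where they do the work, as an engineer would, in place of code of your own. Each camera call takes 0.05 s, during which the arm holds its last target.

## Working session

There is one attempt and no reset: what is moved stays moved. The work goes in short steps, Python scripts to look and compute and a tool call to move; the robot and the scene stay as the last step left them, time stands still between calls to the robot, and variables do not carry over. Pictures are saved under pics/ and viewed, and the job is handed in when it is done.

Besides the shell and the picture viewer there is one more tool, called after ">>>" as name([rows], argument=value, ...), one row to a line, values as JSON. drive_tool: Moves the arm, as the interface text tells. Its arguments: {"type":"object","properties":{"plan":{"type":"array","items":{"type":"array","items":{"type":"array","items":{"type":"number"}}}},"squeeze":{"type":"number"}},"required":["plan"]}

```bash
ls; mkdir -p pics
python3 - <<'E'
from workcell import env
import cv2
print(env.get_state())
for n in ("scene","top","wrist"):
    im=env.read_camera(n); cv2.imwrite(f"pics/{n}0.png",im[:,:,::-1]); print(n,env.camera_model(n))
E
```

```text
pics
{'clock': 0.0, 'joint_pos': array([1.15839447e+00, 3.14025287e-01, 4.49615870e-02, 1.30356323e+00,
       4.71466297e-06, 1.43122307e+00]), 'qvel': array([-1.60069099e-04,  1.14627906e-03, -2.91144112e-05, -3.50208818e-04,
       -1.36746794e-03,  3.34421432e-04]), 'tau': array([-9.15219571e-04, -4.80631292e+01,  2.98532206e+01,  1.96724053e-02,
       -5.65619496e-05, -2.11793186e-06]), 'tcp_pos': array([0.15472682, 0.55326844, 0.23038758]), 'orientation': array([ 0.70035949,  0.09553828,  0.70071543, -0.09678281]), 'wrist_force': array([0.00100666, 0.62557   , 0.32070801]), 'ft_torque': array([-0.01242271, -0.00914163,  0.00027929]), 'finger_gap': 0.08550770798017712}
scene {'camera_matrix': array([[481.43388966,   0.        , 321.85327832],
       [  0.        , 481.43388966, 197.78974975],
       [  0.        ,   0.        ,   1.        ]]), 'camera_from_world': array([[-0.69838364, -0.71545911,  0.01945635,  0.09747389],
       [-0.52913298,  0.49781754, -0.68716518,  0.50280651],
       [ 0.48195288, -0.49019992, -0.72624064,  0.59531733],
       [ 0.        ,  0.        ,
[... 308 characters left out ...]
, -0.00327635, -0.09485805,  0.49433473],
       [ 0.09486643, -0.00250465, -0.99548686,  1.16649301],
       [ 0.        ,  0.        ,  0.        ,  1.        ]])}
wrist {'camera_matrix': array([[293.60992484,   0.        , 319.76177166],
       [  0.        , 293.60992484, 201.7558243 ],
       [  0.        ,   0.        ,   1.        ]]), 'T_tool_cam': array([[ 8.09604956e-04, -2.86428841e-01,  9.58101176e-01,
        -1.42600019e-01],
       [ 9.99999428e-01,  9.00914087e-04, -5.75676901e-04,
         1.06785421e-04],
       [-6.98276379e-04,  9.58101095e-01,  2.86429406e-01,
        -7.24794752e-02],
       [ 0.00000000e+00,  0.00000000e+00,  0.00000000e+00,
         1.00000000e+00]])}
```

View pics/scene0.png

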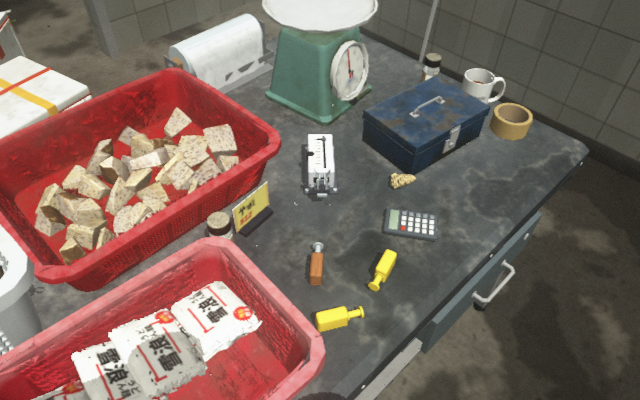

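View pics/top0.png

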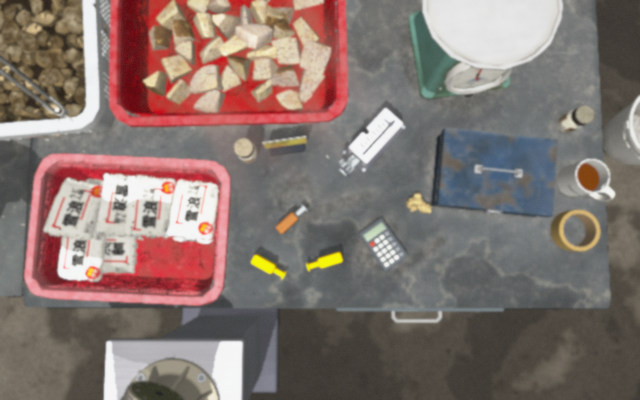

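View pics/wrist0.png

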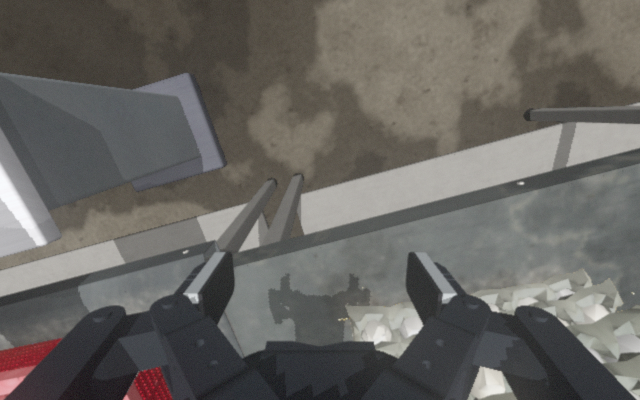

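The handle candidates in the top view are the brown wooden block with a steel neck at (292,219), the yellow one at (268,263) and the yellow one at (325,260). The brown one fits, since it is wood and the yellow ones are excluded. I'll confirm it in an enlarged crop.

Run:
```python
import cv2
t=cv2.imread("pics/top0.png"); s=cv2.imread("pics/scene0.png")
cv2.imwrite("pics/c1.png",cv2.resize(t[95:245,255:455],None,fx=4,fy=4,interpolation=cv2.INTER_CUBIC))
cv2.imwrite("pics/c2.png",cv2.resize(s[120:300,270:450],None,fx=3.3,fy=3.3,interpolation=cv2.INTER_CUBIC))
cv2.imwrite("pics/c3.png",cv2.resize(t[100:180,330:410],None,fx=7,fy=7,interpolation=cv2.INTER_CUBIC))
```

```text
(no output)
```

View pics/c1.png

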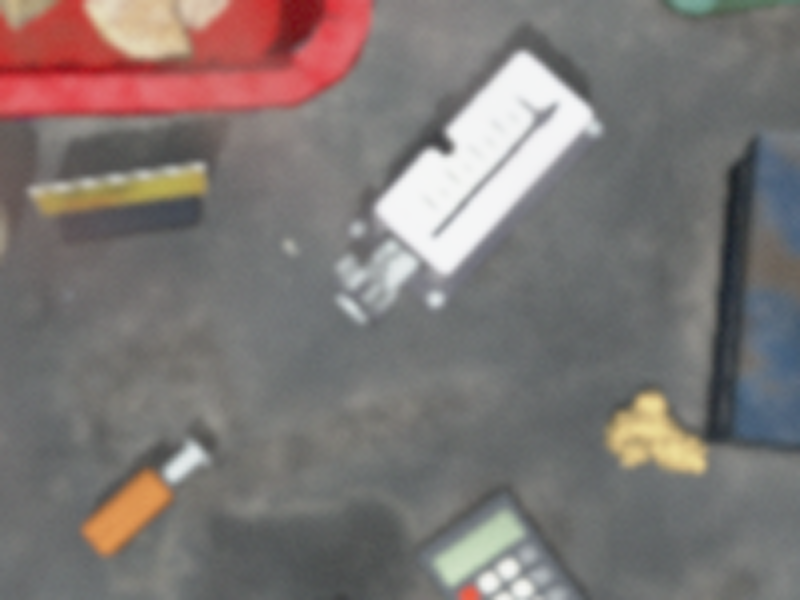

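View pics/c2.png

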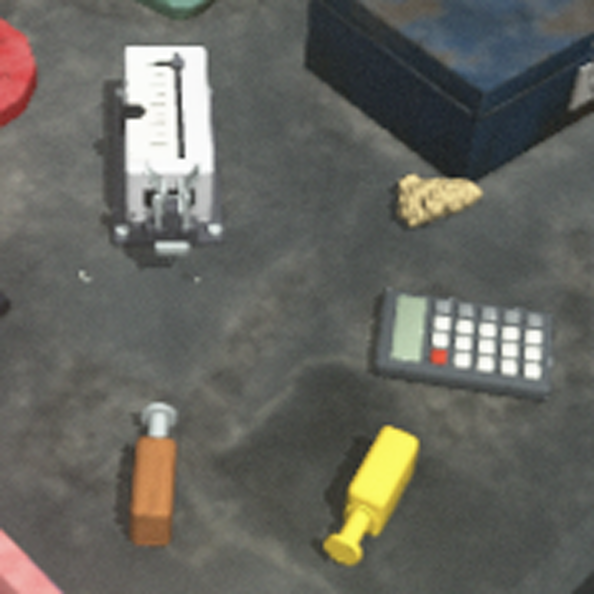

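View pics/c3.png

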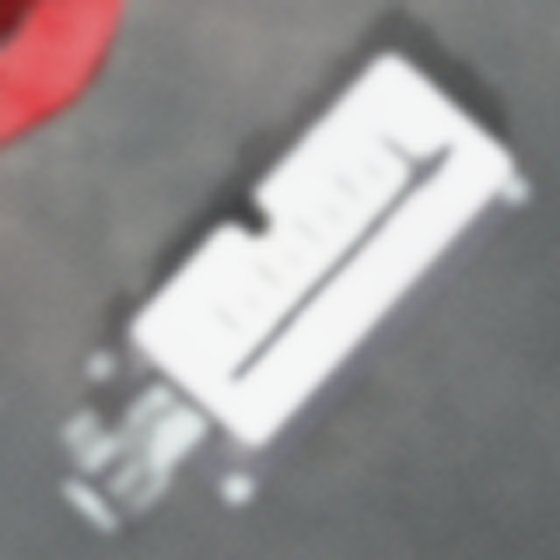

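```bash
cat > h.py <<'E'
import numpy as np
from workcell import env
def ray(name,u,v,z):
    m=env.camera_model(name);K=m["camera_matrix"];T=m["camera_from_world"]
    d=T[:3,:3].T@np.linalg.solve(K,[u,v,1]);c=-T[:3,:3].T@T[:3,3]
    return c+d*(z-c[2])/d[2]
def un(p,f,x0,y0): return ((p[0]+.5)/f-.5+x0,(p[1]+.5)/f-.5+y0)
E
python3 - <<'E'
from h import *
def s(l,P,cam,f,x0,y0,z):
    R=np.array([ray(cam,*un(p,f,x0,y0),z) for p in P]); print(l,R[:,:2].round(4).tolist(),"c",R.mean(0).round(4)); return R
def yaw(a,b): return np.degrees(np.arctan2(b[1]-a[1],b[0]-a[0]))
R=s("hous",[(133,330),(392,52),(512,158),(262,445)],"top",7,330,100,.06)
print(yaw(R[0],R[1]),yaw(R[3],R[2]),np.linalg.norm(R[1]-R[0]),np.linalg.norm(R[3]-R[0]))
R=s("housS",[(128,172),(126,47),(207,47),(210,180)],"scene",3.3,270,120,.06)
print(yaw(R[0],R[1]),yaw(R[3],R[2]),np.linalg.norm(R[1]-R[0]),np.linalg.norm(R[3]-R[0]))
R=s("han",[(82,530),(150,470),(173,497),(108,555)],"top",4,255,95,.036)
print(yaw(R[0],R[1]),yaw(R[3],R[2]),np.linalg.norm(R[1]-R[0]),np.linalg.norm(R[3]-R[0]))
R=s("hanS",[(133,517),(137,438),(174,438),(168,521)],"scene",3.3,270,120,.036)
print(yaw(R[0],R[1]),yaw(R[3],R[2]),np.linalg.norm(R[1]-R[0]),np.linalg.norm(R[3]-R[0]))
R=s("ptr,tab",[(406,166),(268,232)],"top",7,330,100,.063)
R=s("ptr,tabS",[(168,63),(145,112)],"scene",3.3,270,120,.063)
R=s("flange",[(197,455)],"top",4,255,95,.018)
E
```

```text
hous [[0.6016, -0.4083], [0.6957, -0.4947], [0.6599, -0.5343], [0.5633, -0.4508]] c [ 0.6301 -0.472   0.06  ]
-42.542431314096596 -40.846268466092106 0.12773086539534817 0.05711703756975355
housS [[0.5974, -0.4049], [0.6921, -0.4919], [0.6529, -0.534], [0.5554, -0.4387]] c [ 0.6245 -0.4673  0.06  ]
-42.57949944300548 -44.34815322833942 0.12856402262729938 0.05389380671289525
han [[0.4161, -0.2386], [0.4512, -0.2777], [0.4355, -0.2913], [0.4017, -0.2538]] c [ 0.4261 -0.2653  0.036 ]
-48.206102333292286 -47.95118508425149 0.052545950101925434 0.021007865035996588
hanS [[0.4115, -0.2339], [0.4495, -0.273], [0.4348, -0.2886], [0.3962, -0.2462]] c [ 0.423  -0.2604  0.036 ]
-45.76591478649223 -47.6763128924805 0.054575861693006905 0.019587486805068954
ptr,tab [[0.6563, -0.4986], [0.634, -0.4528]] c [ 0.6452 -0.4757  0.063 ]
ptr,tabS [[0.6566, -0.4988], [0.6302, -0.4514]] c [ 0.6434 -0.4751  0.063 ]
flange [[0.4612, -0.3043]] c [ 0.4612 -0.3043  0.018 ]
```

```bash
cat >> h.py <<'E'
from scipy.spatial.transform import Rotation as Ro
def Rq(q): return Ro.from_quat(np.r_[q[1:],q[0]])
def down(yawy): # tool x down, tool y at world yaw
    y=np.array([np.cos(yawy),np.sin(yawy),0]);x=np.array([0,0,-1.]);return Ro.from_matrix(np.c_[x,y,np.cross(x,y)])
def delta(pos,R):
    s=env.get_state();R0=Rq(s["orientation"])
    t=R0.inv().apply(np.array(pos)-s["tcp_pos"])*100
    print("tool shift cm",t.round(3),"rotvec deg",np.degrees((R0.inv()*R).as_rotvec()).round(2))
E
python3 - <<'E'
from h import *
s=env.get_state();R=Rq(s["orientation"]).as_matrix();print(R.round(3))
print("yaw of y",np.degrees(np.arctan2(R[1,1],R[0,1])))
for d in (42.5,222.5): delta([.4245,-.263,.2],down(np.radians(d)))
E
```

```text
[[-0.001  0.269  0.963]
 [-0.001  0.963 -0.269]
 [-1.    -0.001 -0.   ]]
yaw of y 74.36744601782526
tool shift cm [  3.151 -71.345  47.973] rotvec deg [3.187e+01 1.000e-02 8.000e-02]
tool shift cm [  3.151 -71.345  47.973] rotvec deg [-1.4813e+02 -1.1000e-01  2.0000e-02]
```

>>> drive_tool([
  [[0,-2.6,3.1,0,0,0,1],[0,-2.6,3.1,0,0,0,1],[0,-2.6,3.1,0,0,0,1],[0,-2.6,3.1,0,0,0,1],[0,-2.6,3.1,0,0,0,1]],
])

```text
clock: 0.57
tcp_pos: [0.2695, 0.3851, 0.231]
orientation: [0.701, 0.096, 0.701, -0.096]
wrist_force: [0.6, 0.0, 0.2]
finger_gap: 0.0853
```

>>> drive_tool([
  [[0,-2.6,3.1,0,0,0,1],[0,-2.6,3.1,0,0,0,1],[0,-2.6,3.1,0,0,0,1],[0,-2.6,3.1,0,0,0,1],[0,-2.6,3.1,0,0,0,1]],
])

```text
clock: 0.98
tcp_pos: [0.3839, 0.218, 0.2313]
orientation: [0.701, 0.096, 0.701, -0.096]
wrist_force: [1.0, 1.8, -0.5]
finger_gap: 0.0853
```

>>> drive_tool([
  [[0,-3.78,1.41,0,0,0,1],[0,-3.78,1.41,0,0,0,1],[0,-3.78,1.41,0,0,0,1],[0,-3.78,1.41,0,0,0,1],[0,-3.78,1.41,0,0,0,1]],
])

```text
clock: 1.4
tcp_pos: [0.3999, 0.017, 0.2312]
orientation: [0.701, 0.096, 0.7, -0.096]
wrist_force: [0.5, 0.0, -0.7]
finger_gap: 0.0855
```

>>> drive_tool([
  [[0,-3.78,1.41,0,0,0,1],[0,-3.78,1.41,0,0,0,1],[0,-3.78,1.41,0,0,0,1],[0,-3.78,1.41,0,0,0,1],[0,-3.78,1.41,0,0,0,1]],
])

```text
clock: 1.82
tcp_pos: [0.4169, -0.1842, 0.2312]
orientation: [0.701, 0.096, 0.7, -0.096]
wrist_force: [1.4, -0.1, -0.4]
finger_gap: 0.0859
```

>>> drive_tool([
  [[0.6,0,0,6.38,0,0,1],[0.6,0,0,6.38,0,0,1],[0.6,0,0,6.38,0,0,1],[0.6,0,0,6.38,0,0,1],[0.6,0,0,6.38,0,0,1]],
])

```text
clock: 2.23
tcp_pos: [0.417, -0.1823, 0.2007]
orientation: [0.646, 0.287, 0.647, -0.287]
wrist_force: [-0.9, -0.3, -0.3]
finger_gap: 0.0855
```

Run:
```python
from h import *
import cv2
delta([.4245,-.263,.14],down(np.radians(42.5)))
s=env.get_state();print(s["clock"],s["tcp_pos"],s["joint_pos"].round(2),s["wrist_force"]);im=env.read_camera("wrist");cv2.imwrite("pics/w1.png",im[:,:,::-1])
np.savez("w1.npz",p=s["tcp_pos"],q=s["orientation"])
```

```text
tool shift cm [ 6.062 -4.86   6.493] rotvec deg [-0.39 -0.05  0.  ]
2.2333 [ 0.41704014 -0.18227432  0.20066705] [-0.59  0.1  -0.3   1.17  0.    0.25] [-0.87499636 -0.29668619 -0.28610404]
```

View pics/w1.png

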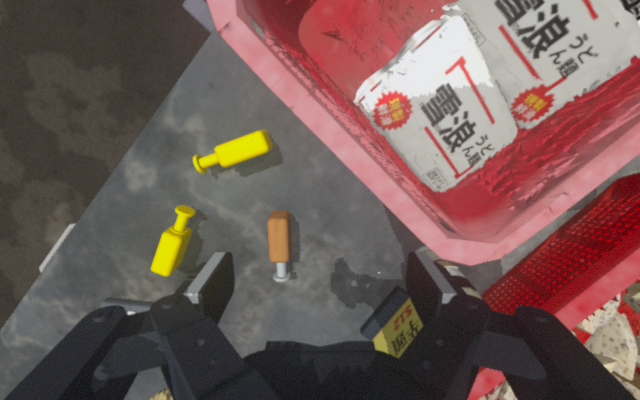

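>>> drive_tool([
  [[0.8,-1.0,1.3,0,0,0,1],[0.8,-1.0,1.3,0,0,0,1],[0.8,-1.0,1.3,0,0,0,1],[0.8,-1.0,1.3,0,0,0,1],[0.8,-0.9,1.3,0,0,0,1]],
])

```text
clock: 2.7
tcp_pos: [0.4251, -0.2642, 0.1608]
orientation: [0.647, 0.284, 0.647, -0.284]
wrist_force: [0.4, 0.5, -0.2]
finger_gap: 0.0854
```

>>> drive_tool([
  [[1,0,0,0,0,0,1],[1,0,0,0,0,0,1],[0,0,0,0,0,0,1],[0,0,0,0,0,0,1],[0,0,0,0,0,0,1]],
])

```text
clock: 3.12
tcp_pos: [0.4251, -0.2625, 0.1414]
orientation: [0.647, 0.285, 0.647, -0.285]
wrist_force: [0.0, 0.3, -0.6]
finger_gap: 0.0851
```

Run:
```python
from h import *
import cv2
delta([.4245,-.263,.14],down(np.radians(42.5)))
s=env.get_state();print(s["clock"],s["tcp_pos"]);im=env.read_camera("wrist");cv2.imwrite("pics/w2.png",im[:,:,::-1])
np.savez("w2.npz",p=s["tcp_pos"],q=s["orientation"])
cv2.imwrite("pics/w2c.png",cv2.resize(im[170:370,220:420,::-1],None,fx=3,fy=3,interpolation=cv2.INTER_CUBIC))
```

```text
tool shift cm [ 0.14  -0.073 -0.004] rotvec deg [ 0.02 -0.02 -0.01]
3.1167 [ 0.42506225 -0.26253654  0.14140042]
```

View pics/w2.png

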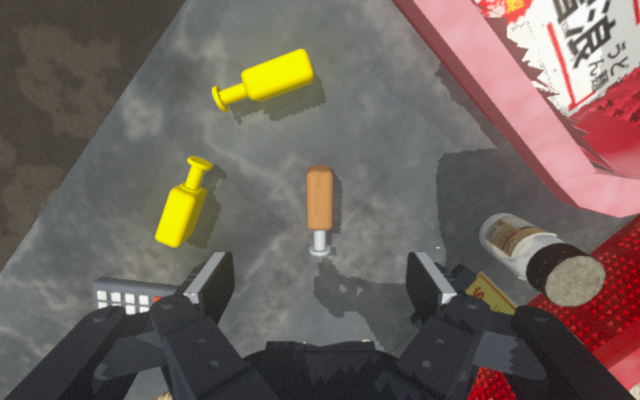

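View pics/w2c.png

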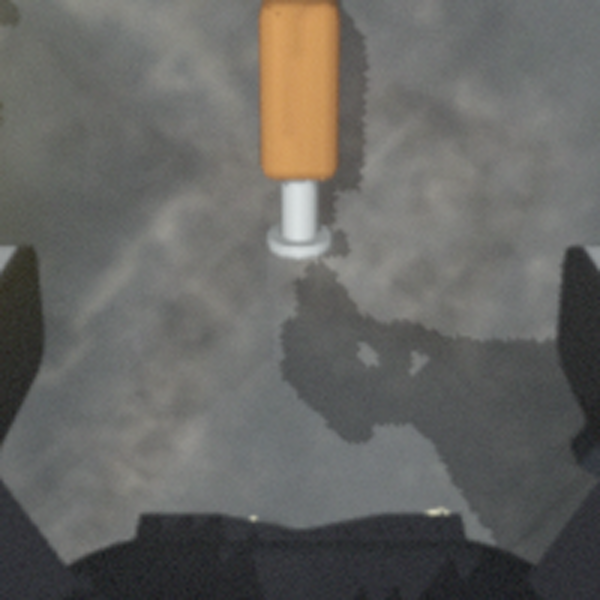

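```bash
cat >> h.py <<'E'
def wray(f,u,v,z):
    d=np.load(f);m=env.camera_model("wrist");T=m["T_tool_cam"];R=Rq(d["q"])
    c=d["p"]+R.apply(T[:3,3]);r=R.apply(T[:3,:3]@np.linalg.solve(m["camera_matrix"],[u,v,1]))
    w=c+r*(z-c[2])/r[2]; return w,R.inv().apply(w-d["p"])*1000
E
python3 - <<'E'
from h import *
for l,p,z in [("frontL",(261,178),.036),("frontR",(338,178),.036),("neck end/flange top",(299,235),.025),("neckmid",(299,210),.024)]:
    print(l,[a.round(4) for a in wray("w2.npz",*un(p,3,220,170),z)])
import cv2
im=cv2.imread("pics/w2.png");cv2.imwrite("pics/w2d.png",cv2.resize(im[150:270,270:370],None,fx=5,fy=5,interpolation=cv2.INTER_CUBIC))
E
```

```text
frontL [array([ 0.435 , -0.2906,  0.036 ]), array([105.3875, -11.6551,  27.4532])]
frontR [array([ 0.4522, -0.2749,  0.036 ]), array([105.3916,  11.6212,  27.4317])]
neck end/flange top [array([ 0.4598, -0.3006,  0.025 ]), array([116.38  ,  -0.1845,  51.5898])]
neckmid [array([ 0.4542, -0.2945,  0.024 ]), array([117.3833,  -0.189 ,  43.2931])]
```

View pics/w2d.png

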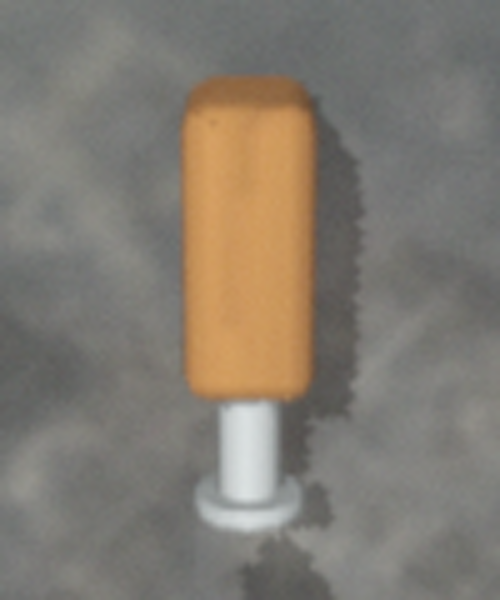

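>>> drive_tool([
  [[3,0,0.1,0,0,0,1],[3,0,0.1,0,0,0,1],[3,0,0.1,0,0,0,1],[2.5,0,0.1,0,0,0,1],[2,0,0,0,0,0,1]],
], squeeze=60)

```text
clock: 3.58
tcp_pos: [0.4278, -0.2656, 0.0052]
orientation: [0.647, 0.285, 0.647, -0.285]
wrist_force: [-0.3, 0.4, -0.8]
finger_gap: 0.0853
```

>>> drive_tool([
  [[0,0,0,0,0,0,0],[0,0,0,0,0,0,0],[0,0,0,0,0,0,0],[0,0,0,0,0,0,0],[0,0,0,0,0,0,0]],
], squeeze=60)

```text
clock: 4.0
tcp_pos: [0.429, -0.267, 0.008]
orientation: [0.648, 0.285, 0.646, -0.285]
wrist_force: [0.2, 0.7, -0.8]
finger_gap: 0.0255
```

>>> drive_tool([
  [[0,0,0,0,0,0,0],[0,0,0,0,0,0,0],[0,0,0,0,0,0,0],[0,0,0,0,0,0,0],[0,0,0,0,0,0,0]],
], squeeze=100)

```text
clock: 4.42
tcp_pos: [0.4291, -0.2672, 0.0082]
orientation: [0.648, 0.285, 0.646, -0.285]
wrist_force: [-1.4, 0.1, 6.7]
finger_gap: 0.0226
```

>>> drive_tool([
  [[-1,0,0,0,0,0,0],[-3,0,0,0,0,0,0],[-3.5,0,0,0,0,0,0],[-3.5,0,0,0,0,0,0],[-2,0,0,0,0,0,0]],
])

```text
clock: 4.83
tcp_pos: [0.4289, -0.267, 0.141]
orientation: [0.649, 0.284, 0.645, -0.285]
wrist_force: [0.9, -0.7, -1.9]
finger_gap: 0.0226
```

>>> drive_tool([
  [[0,0,0,0,0,0,0],[0,0,0,0,0,0,0],[0,0,0,0,0,0,0],[0,0,0,0,0,0,0],[0,0,0,0,0,0,0]],
])

```text
clock: 5.25
tcp_pos: [0.4269, -0.2653, 0.1348]
orientation: [0.646, 0.285, 0.648, -0.285]
wrist_force: [-0.5, -0.7, -1.4]
finger_gap: 0.0226
```

Run:
```python
from h import *
import cv2
delta([.551,-.399,.13],down(np.radians(47.5)))
s=env.get_state();print(s);im=env.read_camera("wrist");cv2.imwrite("pics/w3.png",im[:,:,::-1])
np.savez("w3.npz",p=s["tcp_pos"],q=s["orientation"])
cv2.imwrite("pics/s3.png",env.read_camera("scene")[:,:,::-1])
```

```text
tool shift cm [ 0.424  0.129 18.242] rotvec deg [-5.03 -0.18  0.01]
{'clock': 5.25, 'joint_pos': array([-7.15992812e-01,  2.28949289e-01, -3.10582305e-01,  1.03435903e+00,
        9.56807294e-05,  1.13597952e-01]), 'qvel': array([ 0.00288536,  0.00308566,  0.00877622,  0.0020238 , -0.0003664 ,
        0.00018448]), 'tau': array([ 1.57453353e-02, -4.21666861e+01,  2.84091532e+01,  2.06987764e-02,
        2.33425008e-04, -6.63322112e-06]), 'tcp_pos': array([ 0.42688712, -0.26531636,  0.1347999 ]), 'orientation': array([ 0.64610777,  0.28532248,  0.64817719, -0.28460877]), 'wrist_force': array([-0.52521618, -0.71702224, -1.42711178]), 'ft_torque': array([-0.0188799 ,  0.02396645, -0.00104061]), 'finger_gap': 0.022570587148137762}
```

View pics/w3.png

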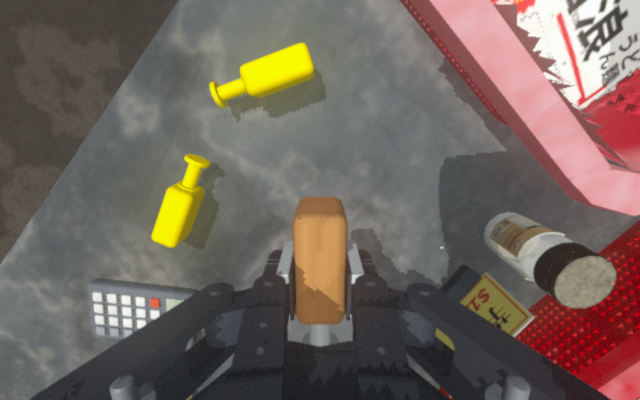

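View pics/s3.png

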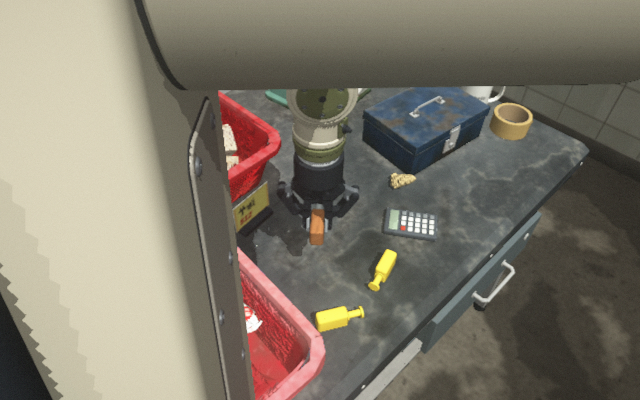

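>>> drive_tool([
  [[0,0,0,-5.0,0,0,0],[0,-0.5,3.5,0,0,0,0],[0,-0.6,4,0,0,0,0],[0,-0.6,4,0,0,0,0],[0,-0.6,4,0,0,0,0]],
])

```text
clock: 5.77
tcp_pos: [0.5272, -0.3888, 0.1355]
orientation: [0.659, 0.257, 0.659, -0.256]
wrist_force: [1.1, -1.3, -1.2]
finger_gap: 0.0221
```

>>> drive_tool([
  [[0,-0.6,4,0,0,0,0],[0,-0.6,3,0,0,0,0],[0,0,0,0,0,0,0],[0,0,0,0,0,0,0],[0,0,0,0,0,0,0]],
])

```text
clock: 6.18
tcp_pos: [0.5692, -0.4432, 0.1346]
orientation: [0.658, 0.257, 0.66, -0.256]
wrist_force: [0.4, 0.4, -1.0]
finger_gap: 0.0224
```

Run:
```python
from h import *
import cv2
s=env.get_state();print(s["tcp_pos"],s["joint_pos"].round(2),s["wrist_force"].round(1));im=env.read_camera("wrist");cv2.imwrite("pics/w4.png",im[:,:,::-1])
np.savez("w4.npz",p=s["tcp_pos"],q=s["orientation"])
```

```text
[ 0.56918364 -0.4432177   0.13457774] [-0.77  0.64  0.33  1.26  0.   -0.03] [ 0.4  0.4 -1. ]
```

View pics/w4.png

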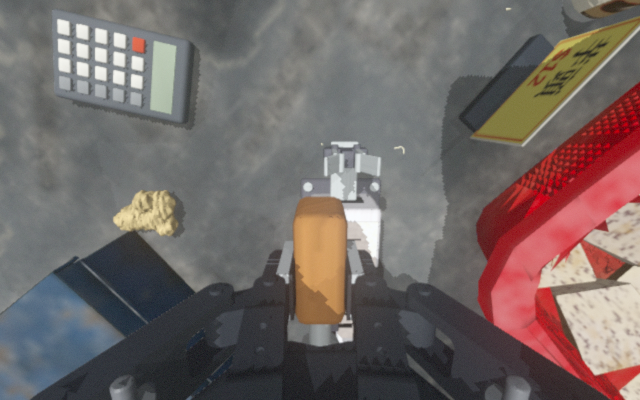

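Run:
```python
import cv2
im=cv2.imread("pics/w4.png");cv2.imwrite("pics/w4c.png",cv2.resize(im[130:230,290:390],None,fx=6,fy=6,interpolation=cv2.INTER_CUBIC))
```

```text
(no output)
```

View pics/w4c.png

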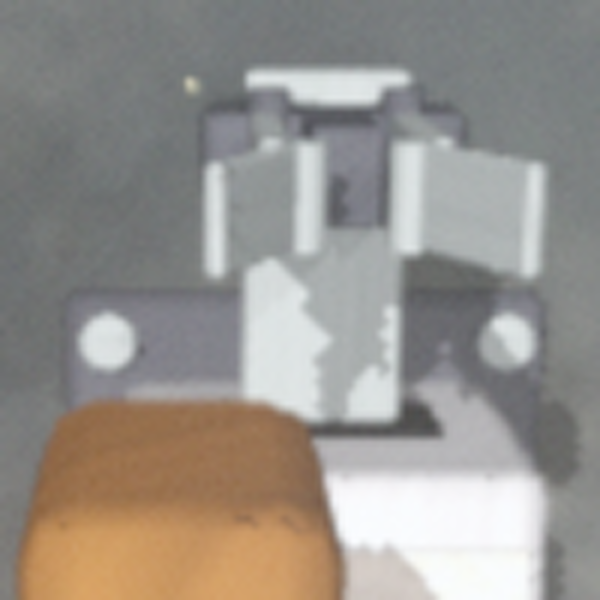

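Run:
```python
from h import *
for l,p,z in [("lipLback",(205,168),.1),("lipLfront",(205,275),.1),("lipRback",(546,165),.1),("lipRfront",(543,275),.1),("screwL",(107,341),.011),("screwR",(508,341),.011),("plL",(70,292),.008),("plR",(548,292),.008),("barL",(243,420),.038),("barR",(403,420),.038),("housfrontR",(545,475),.06)]:
    w,t=wray("w4.npz",*un(p,6,290,130),z);print(l,w.round(4),t.round(1))
R=Rq(np.load("w4.npz")["q"]).as_matrix();print(R.round(4))
```

```text
lipLback [ 0.536  -0.4092  0.1   ] [ 34.7   2.6 -47.3]
lipLfront [ 0.5441 -0.4166  0.1   ] [ 34.7   2.6 -36.4]
lipRback [ 0.5589 -0.3838  0.1   ] [ 34.7  36.9 -47.6]
lipRfront [ 0.5674 -0.3911  0.1   ] [ 34.7  37.2 -36.4]
screwL [ 0.5555 -0.446   0.011 ] [123.6 -11.4  -7.8]
screwR [ 0.5975 -0.4001  0.011 ] [123.6  50.9  -7.8]
plL [ 0.5463 -0.4455  0.008 ] [126.6 -17.2 -14.9]
plR [ 0.5966 -0.3906  0.008 ] [126.6  57.3 -15. ]
barL [ 0.5729 -0.4344  0.038 ] [96.6  8.9 -2.9]
barR [ 0.5881 -0.4178  0.038 ] [96.6 31.6 -2.9]
housfrontR [ 0.5996 -0.4068  0.06  ] [74.6 47.4 -1.9]
[[-2.200e-03  6.760e-01  7.369e-01]
 [ 2.500e-03  7.369e-01 -6.760e-01]
 [-1.000e+00  3.000e-04 -3.300e-03]]
```

Run:
```python
from h import *
import cv2
for p in [(250,105),(250,397)]:
    print(wray("w2.npz",*un(p,5,270,150),.036)[1].round(1))
im=cv2.imread("pics/w4.png");cv2.imwrite("pics/w4h.png",cv2.resize(im[190:350,260:380],None,fx=5,fy=5,interpolation=cv2.INTER_CUBIC)[:, :600])
im=cv2.imread("pics/w3.png");cv2.imwrite("pics/w3h.png",cv2.resize(im[190:350,260:380],None,fx=3.7,fy=3.7,interpolation=cv2.INTER_CUBIC))
```

```text
[105.4   0.  -26.1]
[105.4   0.   27.5]
```

View pics/w3h.png

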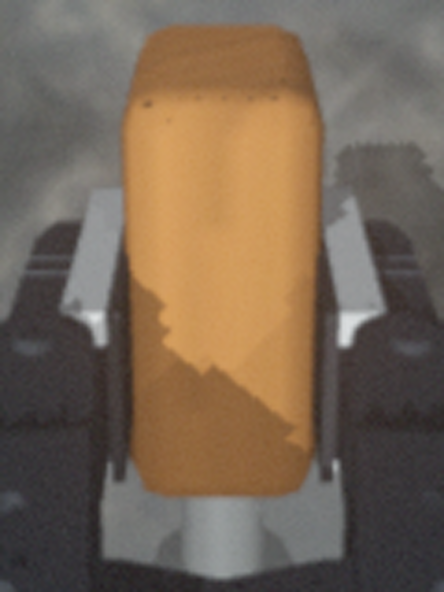

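Run:
```python
from h import *
d=np.load("w3.npz")
for tx in (-26,-28,-30,-32):
    z=d["p"][2]-tx/1000
    r=[wray("w3.npz",*un(p,3.7,260,190),z)[1].round(1) for p in [(222,97),(222,492),(124,110),(324,110),(128,480),(316,480)]]
    print(tx,r[0][2],r[1][2],"len",r[1][2]-r[0][2],"mid",(r[1][2]+r[0][2])/2,"w",r[3][1]-r[2][1],r[5][1]-r[4][1],"y",(r[3][1]+r[2][1])/2,(r[5][1]+r[4][1])/2)
```

```text
-26 -31.4 21.9 len 53.3 mid -4.75 w 22.8 23.9 y 0.40000000000000036 0.25
-28 -32.2 20.3 len 52.5 mid -5.950000000000001 w 22.4 23.5 y 0.39999999999999947 0.25
-30 -32.9 18.7 len 51.599999999999994 mid -7.1 w 22.0 23.1 y 0.40000000000000036 0.25
-32 -33.6 17.1 len 50.7 mid -8.25 w 21.6 22.7 y 0.39999999999999947 0.25
```

>>> drive_tool([
  [[0,0.4,-1.5,0,0,0,0],[0,0.4,-1.6,0,0,0,0],[0,0.4,-1.6,0,0,0,0],[0,0.4,-1.6,0,0,0,0],[0,0.37,-1.4,0,0,0,0]],
], squeeze=120)

```text
clock: 6.65
tcp_pos: [0.5251, -0.3751, 0.1372]
orientation: [0.659, 0.256, 0.659, -0.256]
wrist_force: [-0.0, 0.1, -1.2]
finger_gap: 0.0219
```

>>> drive_tool([
  [[0.5,0,0,0,0,0,0],[1,0,0,0,0,0,0],[1,0,0,0,0,0,0],[0.9,0,0,0,0,0,0],[0,0,0,0,0,0,0]],
])

```text
clock: 7.07
tcp_pos: [0.5253, -0.3767, 0.0989]
orientation: [0.657, 0.257, 0.66, -0.256]
wrist_force: [-0.5, -0.3, -1.6]
finger_gap: 0.0218
```

Run:
```python
from h import *
import cv2
d=np.load("w4.npz");R=Rq(d["q"]);seat=d["p"]+R.apply([0,.020,-.042]);seat[2]=.075
print("seat",seat)
s=env.get_state();R=Rq(s["orientation"]);n=s["tcp_pos"]+R.apply([-.010,.0003,.035]);print(s["tcp_pos"],"neck",n,"in tool err mm",R.inv().apply(seat-n)*1000,s["wrist_force"].round(1))
im=env.read_camera("wrist");cv2.imwrite("pics/w5.png",im[:,:,::-1]);np.savez("w5.npz",p=s["tcp_pos"],q=s["orientation"])
im=env.read_camera("top");cv2.imwrite("pics/t5.png",cv2.resize(im[90:210,300:440,::-1],None,fx=5,fy=5,interpolation=cv2.INTER_CUBIC))
im=env.read_camera("scene");cv2.imwrite("pics/s5.png",im[:,:,::-1])
```

```text
seat [ 0.55175646 -0.40008682  0.075     ]
[ 0.52534456 -0.376659    0.09892966] neck [ 0.55136342 -0.40013727  0.10877242] in tool err mm [33.77096177  0.29981917  0.40708904] [-0.5 -0.3 -1.6]
```

View pics/w5.png

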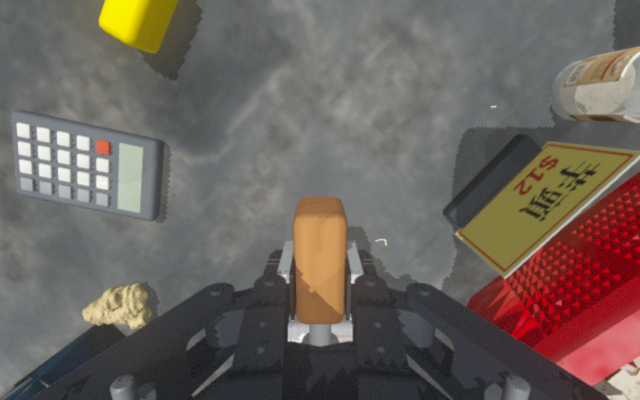

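View pics/t5.png

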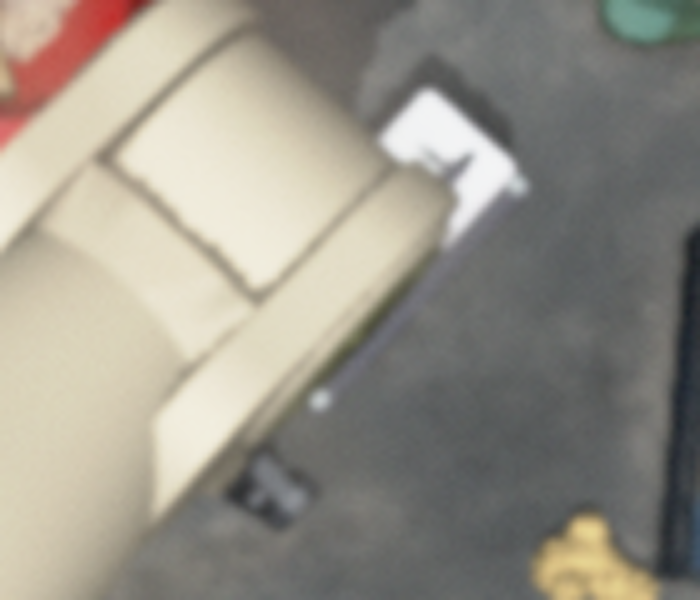

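View pics/s5.png

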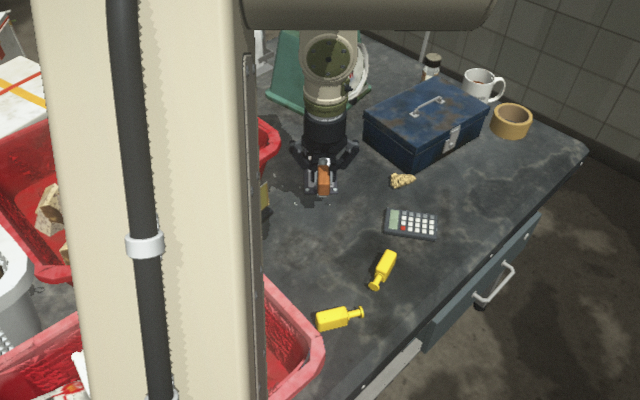

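>>> drive_tool([
  [[0.5,0,0,0,0,0,0],[0.5,0,0,0,0,0,0],[0.4,0,0,0,0,0,0],[0,0,0,0,0,0,0],[0,0,0,0,0,0,0]],
])

```text
clock: 7.63
tcp_pos: [0.5263, -0.3772, 0.0878]
orientation: [0.659, 0.257, 0.659, -0.256]
wrist_force: [-0.5, 1.0, -1.6]
finger_gap: 0.0224
```

>>> drive_tool([
  [[0.3,0,0,0,0,0,0],[0.2,0,0,0,0,0,0],[0.2,0,0,0,0,0,0],[0,0,0,0,0,0,0],[0,0,0,0,0,0,0]],
])

```text
clock: 8.05
tcp_pos: [0.5264, -0.3773, 0.0811]
orientation: [0.659, 0.257, 0.659, -0.256]
wrist_force: [0.5, 0.2, -2.3]
finger_gap: 0.0221
```

>>> drive_tool([
  [[0.2,0,0,0,0,0,0],[0.2,0,0,0,0,0,0],[0.2,0,0,0,0,0,0],[0,0,0,0,0,0,0],[0,0,0,0,0,0,0]],
])

```text
clock: 8.47
tcp_pos: [0.5274, -0.3782, 0.0766]
orientation: [0.66, 0.256, 0.658, -0.257]
wrist_force: [1.1, -0.1, 4.3]
finger_gap: 0.0222
```

>>> drive_tool([
  [[0.2,0,0,0,0,0,0],[0.2,0,0,0,0,0,0],[0.1,0,0,0,0,0,0],[0,0,0,0,0,0,0],[0,0,0,0,0,0,0]],
])

```text
clock: 8.88
tcp_pos: [0.5265, -0.3774, 0.0698]
orientation: [0.659, 0.257, 0.659, -0.256]
wrist_force: [0.8, -1.5, -0.2]
finger_gap: 0.0223
```

>>> drive_tool([
  [[0.2,0,0,0,0,0,0],[0.2,0,0,0,0,0,0],[0,0,0,0,0,0,0],[0,0,0,0,0,0,0],[0,0,0,0,0,0,0]],
])

```text
clock: 9.3
tcp_pos: [0.5262, -0.3771, 0.0658]
orientation: [0.659, 0.257, 0.659, -0.256]
wrist_force: [-0.2, -0.7, -0.2]
finger_gap: 0.022
```

>>> drive_tool([
  [[0.1,0,0,0,0,0,0],[0.1,0,0,0,0,0,0],[0,0,0,0,0,0,0],[0,0,0,0,0,0,0],[0,0,0,0,0,0,0]],
])

```text
clock: 9.72
tcp_pos: [0.5264, -0.3773, 0.0651]
orientation: [0.659, 0.256, 0.659, -0.256]
wrist_force: [-2.1, 2.5, 5.0]
finger_gap: 0.0221
```

>>> drive_tool([
  [[-0.1,0,0,0,0,0,0],[0,0,0,0,0,0,0],[0,0,0,0,0,0,0],[0,0,0,0,0,0,0],[0,0,0,0,0,0,0]],
])

```text
clock: 10.13
tcp_pos: [0.5267, -0.3776, 0.0653]
orientation: [0.659, 0.256, 0.659, -0.256]
wrist_force: [-0.9, 0.4, 1.4]
finger_gap: 0.0223
```

Run:
```python
from h import *
import cv2
s=env.get_state();print(s["tcp_pos"],s["wrist_force"],s["ft_torque"])
im=env.read_camera("top");cv2.imwrite("pics/t6.png",cv2.resize(im[100:170,360:430,::-1],None,fx=8,fy=8,interpolation=cv2.INTER_CUBIC))
im=cv2.imread("pics/top0.png");cv2.imwrite("pics/t0d.png",cv2.resize(im[105:165,345:405],None,fx=10,fy=10,interpolation=cv2.INTER_LANCZOS4))
im=cv2.imread("pics/scene0.png");cv2.imwrite("pics/s0d.png",cv2.resize(im[130:180,300:350],None,fx=12,fy=12,interpolation=cv2.INTER_LANCZOS4))
```

```text
[ 0.52667347 -0.37755484  0.06530035] [-0.87160028  0.40726193  1.39979291] [ 0.0109766   0.01383443 -0.05539851]
```

View pics/t0d.png

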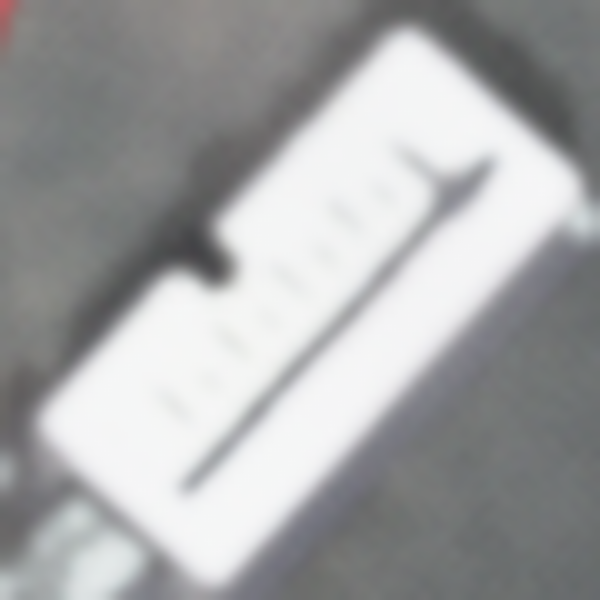

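View pics/s0d.png

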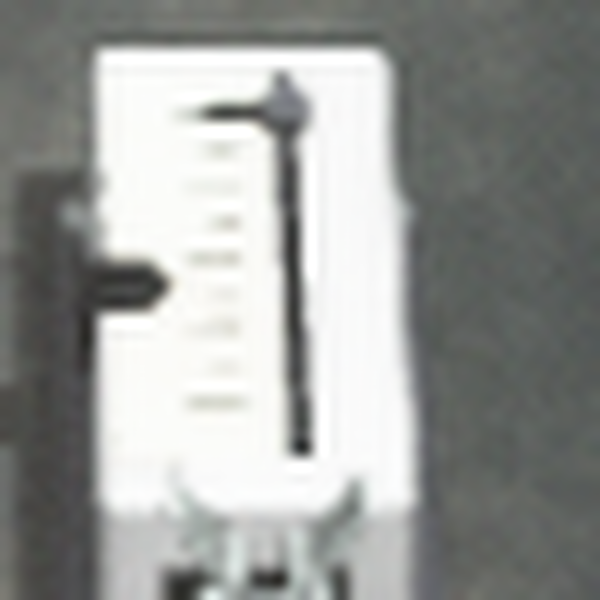

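View pics/t6.png

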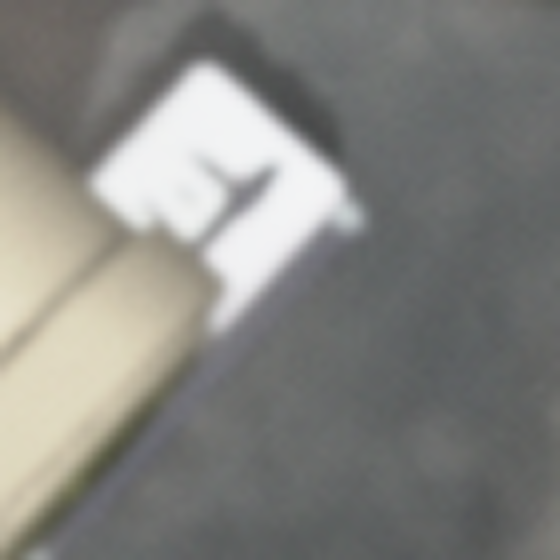

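Run:
```python
from h import *
ex=np.array([.7369,-.676,0]);ey=np.array([.676,.7369,0])
O=np.array([0.55176,-0.40009,0])+.105*ex
print("origin",O)
for cam,f,x0,y0,A,B in [("top",10,345,105,(400,145),(228,276)),("scene",12,300,130,(182,113),(172,286))]:
    a=ray(cam,*un(A,f,x0,y0),.063)-O;b=ray(cam,*un(B,f,x0,y0),.063)-O
    print(cam,"ptr",a@ex,a@ey,"tab",b@ex,b@ey,"dx",(a-b)@ex)
```

```text
origin [ 0.6291345 -0.47107    0.       ]
top ptr 0.04135819506771386 0.009915654902485206 tab -0.00857165677083281 0.018455506939287894 dx 0.049929851838546674
scene ptr 0.0382795662316987 0.011642264575436346 tab -0.011801363875994297 0.014545253111093925 dx 0.050080930107693
```

Run:
```python
from h import *
ex=np.array([.7369,-.676,0]);ey=np.array([.676,.7369,0])
O=np.array([0.6291,-0.4711,0])
def P(cam,f,x0,y0,A,z): 
    a=ray(cam,*un(A,f,x0,y0),z)-O; return (a@ex*1000).round(1),(a@ey*1000).round(1)
for y in (113,150,187,222,259,294,327,366,403): print(y,P("scene",12,300,130,(222,y),.06))
for A in [(182,113),(172,286)]: print("tip",P("scene",12,300,130,A,.063))
for A in [(130,48),(130,513),(380,48)]: print("hous",P("scene",12,300,130,A,.06))
print("top ticks",[P("top",10,345,105,A,.06) for A in [(388,195),(345,215),(325,255),(285,277),(268,318),(232,345),(208,380),(175,405)]])
print("top hous",[P("top",10,345,105,A,.06) for A in [(408,25),(40,425),(585,185),(220,588)]])
```

```text
113 (np.float64(41.8), np.float64(3.9))
150 (np.float64(30.8), np.float64(4.2))
187 (np.float64(19.9), np.float64(4.4))
222 (np.float64(9.8), np.float64(4.7))
259 (np.float64(-0.8), np.float64(5.0))
294 (np.float64(-10.7), np.float64(5.2))
327 (np.float64(-19.9), np.float64(5.4))
366 (np.float64(-30.7), np.float64(5.7))
403 (np.float64(-40.8), np.float64(6.0))
tip (np.float64(38.3), np.float64(11.7))
tip (np.float64(-11.8), np.float64(14.6))
hous (np.float64(61.7), np.float64(21.3))
hous (np.float64(-69.8), np.float64(23.2))
hous (np.float64(61.4), np.float64(-27.5))
top ticks [(np.float64(31.5), np.float64(4.3)), (np.float64(21.2), np.float64(8.5)), (np.float64(11.0), np.float64(5.6)), (np.float64(0.9), np.float64(8.9)), (np.float64(-8.9), np.float64(5.3)), (np.float64(-19.3), np.float64(7.2)), (np.float64(-29.2), np.float64(5.7)), (np.float64(-38.7), np.float64(7.4))]
top hous [(np.float64(64.6), np.float64(27.9)), (np.float64(-63.3), np.float64(27.1)), (np.float64(64.3), np.float64(-27.7)), (np.float64(-63.3), np.float64(-29.0))]
```

>>> drive_tool([
  [[0,0,-0.2,0,0,0,0],[0,0,-0.2,0,0,0,0],[0,0,0,0,0,0,0],[0,0,0,0,0,0,0],[0,0,0,0,0,0,0]],
])

```text
clock: 10.6
tcp_pos: [0.5236, -0.3747, 0.0653]
orientation: [0.659, 0.256, 0.659, -0.256]
wrist_force: [0.1, -0.4, 0.4]
finger_gap: 0.0219
```

>>> drive_tool([
  [[0,0,-0.2,0,0,0,0],[0,0,-0.2,0,0,0,0],[0,0,0,0,0,0,0],[0,0,0,0,0,0,0],[0,0,0,0,0,0,0]],
])

```text
clock: 11.02
tcp_pos: [0.5206, -0.372, 0.0653]
orientation: [0.659, 0.257, 0.659, -0.256]
wrist_force: [-0.1, -0.2, 1.3]
finger_gap: 0.0218
```

>>> drive_tool([
  [[0,0,-0.4,0,0,0,0],[0,0,-0.4,0,0,0,0],[0,0,-0.4,0,0,0,0],[0,0,0,0,0,0,0],[0,0,0,0,0,0,0]],
])

```text
clock: 11.43
tcp_pos: [0.5118, -0.3639, 0.0653]
orientation: [0.659, 0.256, 0.659, -0.256]
wrist_force: [2.6, -2.7, -1.3]
finger_gap: 0.0219
```

Run:
```python
from h import *
import cv2
s=env.get_state();print(s["tcp_pos"],s["wrist_force"],(s["tcp_pos"]-np.array([0.52667347,-0.37755484,0.0653]))@np.array([.7369,-.676,0])*1000)
im=env.read_camera("top");cv2.imwrite("pics/t7.png",cv2.resize(im[100:170,350:420,::-1],None,fx=8,fy=8,interpolation=cv2.INTER_CUBIC))
im=env.read_camera("wrist");cv2.imwrite("pics/w7.png",im[:,:,::-1])
```

```text
[ 0.51177873 -0.36390849  0.06534877] [ 2.60488687 -2.71626833 -1.26906458] -20.20086719019158
```

View pics/t7.png

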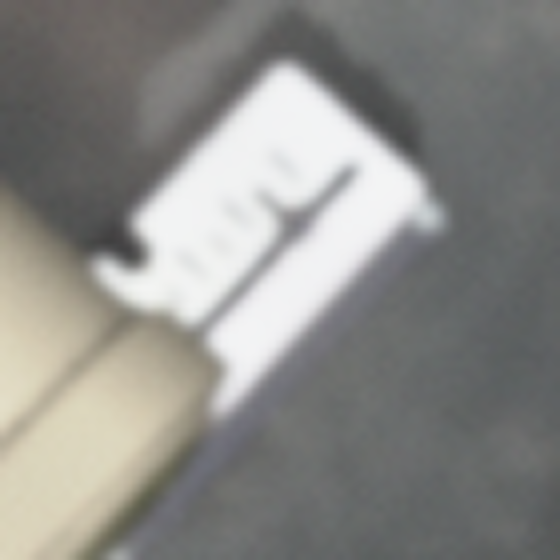

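View pics/w7.png

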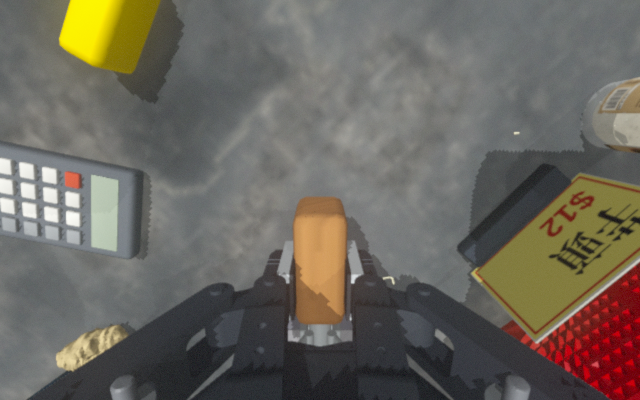

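>>> drive_tool([
  [[0,0,-0.6,0,0,0,0],[0,0,-0.7,0,0,0,0],[0,0,-0.7,0,0,0,0],[0,0,-0.7,0,0,0,0],[0,0,-0.3,0,0,0,0]],
])

```text
clock: 11.95
tcp_pos: [0.4899, -0.3438, 0.0654]
orientation: [0.659, 0.256, 0.659, -0.257]
wrist_force: [5.5, -4.4, -3.6]
finger_gap: 0.0222
```

>>> drive_tool([
  [[0,0,0,0,0,0,0],[0,0,0,0,0,0,0],[0,0,0,0,0,0,0],[0,0,0,0,0,0,0],[0,0,0,0,0,0,0]],
])

```text
clock: 12.37
tcp_pos: [0.4906, -0.3444, 0.0654]
orientation: [0.66, 0.256, 0.658, -0.257]
wrist_force: [4.7, -4.0, -2.7]
finger_gap: 0.0218
```

```bash
cat > look.py <<'E'
from h import *
import cv2,sys
s=env.get_state();ex=np.array([.7369,-.676,0]);print(s["tcp_pos"],s["wrist_force"].round(1),"fx",s["wrist_force"]@ex,"travel",(s["tcp_pos"]-np.array([0.52667347,-0.37755484,0.0653]))@ex*1000)
im=env.read_camera("top");cv2.imwrite(f"pics/{sys.argv[1]}.png",cv2.resize(im[105:165,345:405,::-1],None,fx=10,fy=10,interpolation=cv2.INTER_LANCZOS4))
E
python3 look.py t8
```

```text
[ 0.49058282 -0.34442996  0.06538228] [ 4.7 -4.  -2.7] fx 6.214218133548814 travel -48.98761916548712
```

View pics/t8.png

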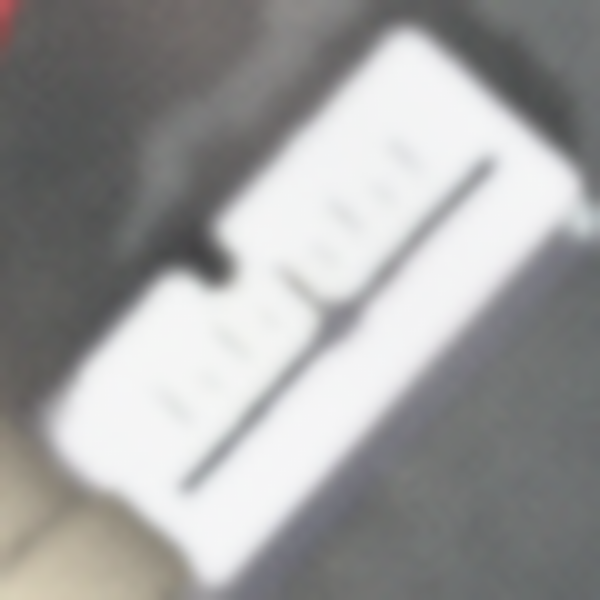

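>>> drive_tool([
  [[0,0,-0.3,0,0,0,0],[0,0,-0.3,0,0,0,0],[0,0,-0.3,0,0,0,0],[0,0,0,0,0,0,0],[0,0,0,0,0,0,0]],
])

```text
clock: 12.83
tcp_pos: [0.484, -0.3384, 0.0654]
orientation: [0.66, 0.256, 0.658, -0.257]
wrist_force: [6.1, -4.6, -4.4]
finger_gap: 0.0224
```

```bash
python3 look.py t9
python3 - <<'E'
from h import *
import cv2
im=env.read_camera("scene");cv2.imwrite("pics/s9.png",im[:,:,::-1])
im=cv2.imread("pics/t9.png");cv2.imwrite("pics/t9z.png",cv2.resize(im[180:430,130:430],None,fx=2.5,fy=2.3))
E
```

```text
[ 0.48401357 -0.3384005   0.06541307] [ 6.1 -4.6 -4.4] fx 7.600102626293602 travel -57.90441299879778
```

View pics/t9.png

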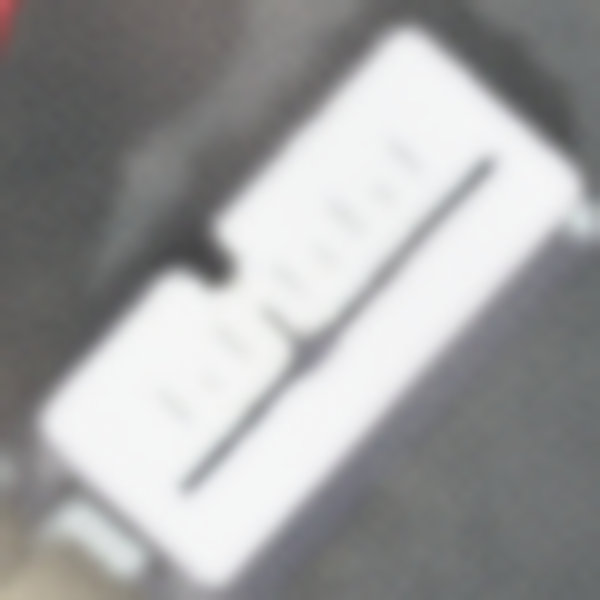

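View pics/s9.png

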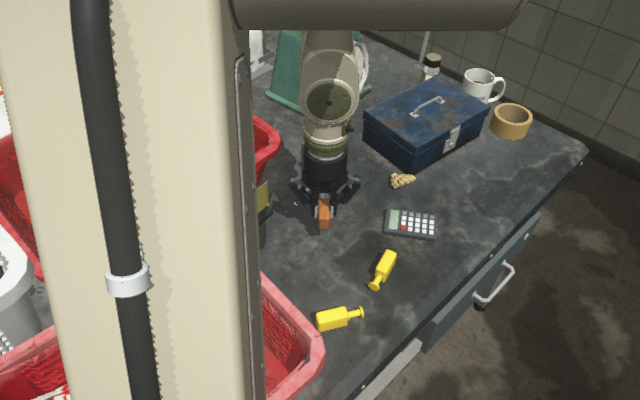

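Run:
```python
from h import *
import cv2
m=env.camera_model("top");K=m["camera_matrix"];T=m["camera_from_world"]
ex=np.array([.7369,-.676,0]);ey=np.array([.676,.7369,0]);O=np.array([0.6291,-0.4711,0])
S=8 # px/mm ; x right = -x.. grid ex from -70..70, ey 30..-30
im=env.read_camera("top")[:,:,::-1].copy()
W,H=75*S,60*S
gx,gy=np.meshgrid(np.arange(W)/S-45,30-np.arange(H)/S)
def rect(im):
    P=O+gx[...,None]/1000*ex+gy[...,None]/1000*ey+np.array([0,0,.063])
    c=P@T[:3,:3].T+T[:3,3];p=c@K.T;p=p[...,:2]/p[...,2:]
    return cv2.remap(im,p[...,0].astype(np.float32),p[...,1].astype(np.float32),cv2.INTER_CUBIC)
r=rect(im);cv2.imwrite("pics/r9.png",r)
g=r.mean(2)
for y in (24,22,20,18,17,16,15,13,11,10,9,8,7,6):
    row=g[int((30-y)*S)-2:int((30-y)*S)+3].mean(0);x=gx[0];
    sel=(x>-30)&(x<15);d=np.clip(235-row[sel],0,None);d=np.where(d>0.4*d.max(),d,0)
    print(y,"min",x[sel][row[sel].argmin()],row[sel].min().round(0),"centroid",(x[sel]*d).sum()/d.sum())
```

```text
24 min -9.125 73.0 centroid -9.057162300367304
22 min -9.625 81.0 centroid -9.099525296667872
20 min -9.0 103.0 centroid -9.113977962465555
18 min -9.625 156.0 centroid -9.14695815966656
17 min -9.125 183.0 centroid -9.05538818577565
16 min -9.125 211.0 centroid -8.984946143154968
15 min -7.875 227.0 centroid -8.90372557596967
13 min 0.5 239.0 centroid nan
11 min 0.375 234.0 centroid 0.3803191489361706
10 min 0.25 232.0 centroid -4.039747399702827
9 min 0.0 232.0 centroid -5.482078853046582
8 min -8.75 230.0 centroid -8.61773989898988
7 min -8.875 223.0 centroid -8.731066411238825
6 min -8.75 217.0 centroid -8.679132231404958<stdin>:18: RuntimeWarning: invalid value encountered in scalar divide
```

View pics/r9.png

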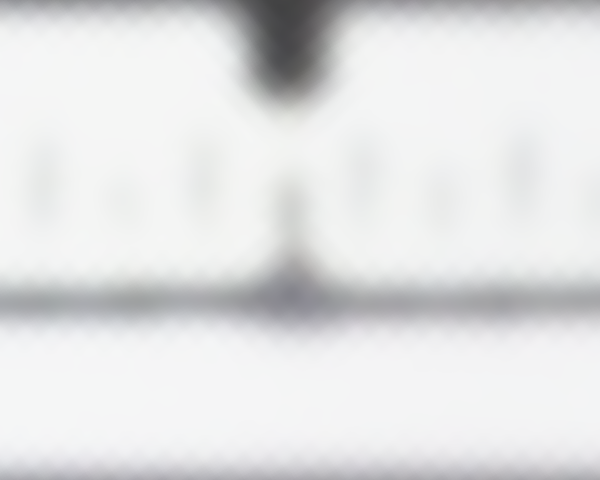

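>>> drive_tool([
  [[0.1,0,0,0,0,0,0],[0,0,0,0,0,0,0],[0,0,0,0,0,0,0],[0,0,0,0,0,0,0],[0,0,0,0,0,0,0]],
])

```text
clock: 13.4
tcp_pos: [0.4847, -0.3391, 0.0652]
orientation: [0.66, 0.256, 0.658, -0.257]
wrist_force: [5.6, -4.4, -0.4]
finger_gap: 0.022
```

>>> drive_tool([
  [[0,0,0,0,0,0,0],[0,0,0,0,0,0,0],[0,0,0,0,0,0,0],[0,0,0,0,0,0,0],[0,0,0,0,0,0,0]],
])

```text
clock: 13.82
tcp_pos: [0.4847, -0.3391, 0.0652]
orientation: [0.66, 0.256, 0.658, -0.257]
wrist_force: [5.4, -5.1, -1.5]
finger_gap: 0.0222
```

```bash
python3 look.py t10
python3 - <<'E'
from h import *
import cv2
s=env.get_state();print(s["clock"],s["qvel"].round(4),s["finger_gap"])
im=env.read_camera("wrist");cv2.imwrite("pics/w10.png",im[:,:,::-1])
im=env.read_camera("top");
m=env.camera_model("top");K=m["camera_matrix"];T=m["camera_from_world"]
ex=np.array([.7369,-.676,0]);ey=np.array([.676,.7369,0]);O=np.array([0.6291,-0.4711,0.063])
x=np.arange(-30,15,.1)
for y in (20,18,7,6.5,6):
    P=O+x[:,None]/1000*ex+y/1000*ey;p=(P@T[:3,:3].T+T[:3,3])@K.T;p=(p[:,:2]/p[:,2:]).astype(np.float32)
    row=cv2.remap(im,p[:,:1],p[:,1:],cv2.INTER_CUBIC).mean((1,2));d=np.clip(row.max()-8-row,0,None);d=np.where(d>.4*d.max(),d,0);print(y,(x*d).sum()/d.sum())
E
```

```text
[ 0.48472902 -0.33905006  0.06518414] [ 5.4 -5.1 -1.5] fx 7.404718925286883 travel -56.93809821055532
13.8667 [-0.0019 -0.0011 -0.0001  0.0009 -0.0017  0.0003] 0.022153415384048154
20 -9.140300537158879
18 -9.114307854441462
7 -7.656432637570839
6.5 -7.735315424086611
6 -7.773382533825022
```

View pics/w10.png

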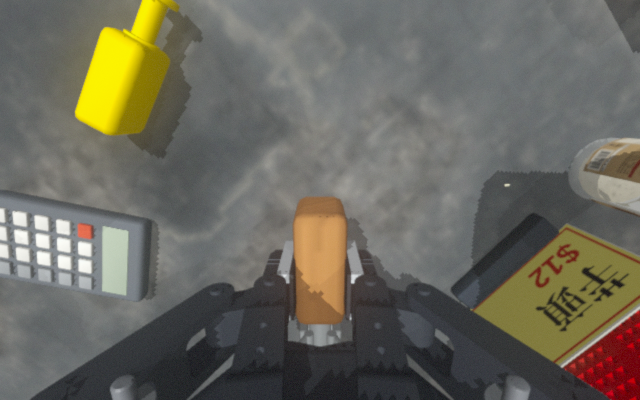

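Pulled, the pointer settled 1.4 mm short of the mark, so I'll correct by 1.3 mm and let it settle.

>>> drive_tool([
  [[0,0,-0.13,0,0,0,0],[0,0,0,0,0,0,0],[0,0,0,0,0,0,0],[0,0,0,0,0,0,0],[0,0,0,0,0,0,0]],
])

```text
clock: 14.38
tcp_pos: [0.4838, -0.3382, 0.0652]
orientation: [0.66, 0.256, 0.657, -0.257]
wrist_force: [4.8, -3.9, -1.1]
finger_gap: 0.0216
```

>>> drive_tool([
  [[0,0,0,0,0,0,0],[0,0,0,0,0,0,0],[0,0,0,0,0,0,0],[0,0,0,0,0,0,0],[0,0,0,0,0,0,0]],
])

```text
clock: 14.8
tcp_pos: [0.4838, -0.3382, 0.0652]
orientation: [0.66, 0.256, 0.657, -0.257]
wrist_force: [5.1, -5.3, -0.1]
finger_gap: 0.0222
```

```bash
cat > m.py <<'E'
from h import *
import cv2
s=env.get_state();print(s["clock"],s["tcp_pos"],s["wrist_force"].round(1),s["finger_gap"])
im=env.read_camera("top");cv2.imwrite("pics/t11.png",cv2.resize(im[105:165,345:405,::-1],None,fx=10,fy=10,interpolation=cv2.INTER_LANCZOS4))
m=env.camera_model("top");K=m["camera_matrix"];T=m["camera_from_world"]
ex=np.array([.7369,-.676,0]);ey=np.array([.676,.7369,0]);O=np.array([0.6291,-0.4711,0.063])
x=np.arange(-30,15,.1)
for y in (20,18,7,6.5,6):
    P=O+x[:,None]/1000*ex+y/1000*ey;p=(P@T[:3,:3].T+T[:3,3])@K.T;p=(p[:,:2]/p[:,2:]).astype(np.float32)
    row=cv2.remap(im,p[:,:1],p[:,1:],cv2.INTER_CUBIC).mean((1,2));d=np.clip(row.max()-8-row,0,None);d=np.where(d>.4*d.max(),d,0);print(y,(x*d).sum()/d.sum())
E
python3 m.py
```

```text
14.8 [ 0.48381583 -0.33822166  0.06518043] [ 5.1 -5.3 -0.1] 0.022174456380735872
20 -9.165169989470884
18 -9.131570876525496
7 -8.854132231404659
6.5 -8.80254706533746
6 -8.778493150684628
```

View pics/t11.png

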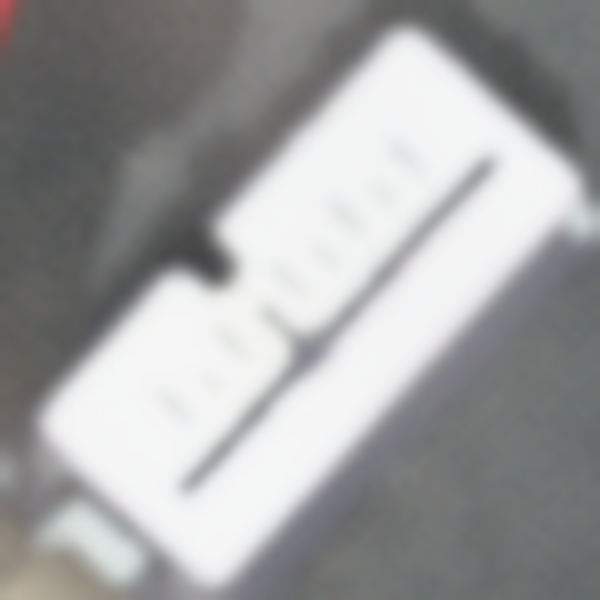

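The pointer and tab agree within about 0.3 mm and the arm is still, so I'm handing in.

```bash
python3 -c "
from workcell import env
print(env.hand_in())"
```

```text
the job is handed in; nothing more can be done
None
```

I gripped the wooden handle, pressed its neck into the clip and pulled straight out to the set tab. I handed in at about 14.8 s, still holding at 120 N squeeze.

**Seating:** The push-down force rose to about 6 N and then dropped as the jaws snapped. The neck then stopped on the saddle with the tool at z = 0.065 m, the height I had worked out beforehand. I could not see the jaws directly because the gripper hid them. Jaw closure is inferred from that force drop and from the draw-bar following the pull.

**At the mark:** In the last top-camera picture the pointer was within about 0.3 mm of the tab tip along the scale. The tab's reading stayed the same before and after the final moves, within about 0.1 mm. Spring pull was about 7.3 N, the tool pose did not change over the last two move calls, and the grip gap was 22 mm.

**Disagreements:**
- The pointer slipped back 1 mm, to 1.4 mm short of the mark, after a small downward correction. I pulled another 1.3 mm to bring it level.
- My first estimates of the home-to-mark distance ranged from 47 to 50 mm, so I set the final position from the direct view instead.

**Bystanders:** The moves were planned clear of them, and nothing looked displaced in the pictures I took, but I did not measure their positions at the end.

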